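# Turn the stepped ring mandrel end for end in its checking stand

## Task

The stepped ring mandrel sits between the two cups of the checking stand with its thick end in the fixed cup. Take it out (it comes free when pushed back against the spring cup), turn it end for end (the V-blocks are there to lay it down and change grip) and spring it back between the cups, thin end fully home in the fixed cup under the dial gauge and thick end fully home in the spring cup. Do not touch the gauge with the mandrel or the arm, and leave everything else on the bench where it lies.

Things in the scene. Friction and masses are not known exactly. Their poses are not given: they have to be found in the camera images.
- stand: Grey cast stand fixed to the bench: bed 80 wide, 430 long, 20 mm thick; uprights (36 wide, 113 mm high) carry facing steel cups on a level axis 95 mm up. Origin: on the bench under the mandrel's middle; y runs along the bed to the fixed cup, z up. Uprights at y 156 to 196 (fixed cup) and -215 to -175 mm (spring cup). Its -x side, towards the robot, is open; the gauge is on its +x side.
- fixed_seat (a point): Centre of the floor of the fixed cup (25 mm outside diameter, bore 12 mm, 6 mm deep), on the cup axis at stand y = 150 mm. The cup's rim is at stand y = 144 mm and opens towards -y.
- sprung_seat (a point): Centre of the floor of the spring cup: the same cup, opening towards +y, on a quill that slides along the stand's y and carries this point with it: stand y = -150 mm with the mandrel seated, -144 mm run out empty, -158.5 mm pushed back to its hard stop.
- quill (a joint): Travel of the spring cup in m: 0 with the mandrel seated, -0.006 run out empty, 0.0085 at its hard stop. The spring pushes it towards the fixed cup: 3 N run out, 6 N seated, 10 N at the stop, then the force rises steeply. The far spigot passes the fixed cup's rim only when this is past about 0.006 (cup depth): push until the stop is felt.
- mandrel: Steel stepped ring mandrel, 300 mm long, 0.36 to 0.56 kg: four round steps each 69 mm long, 27, 23, 19, 15 mm in diameter, and at each end a spigot 9.6 mm in diameter, 12 mm long, domed. Origin mid-length on the axis; y runs from thin to thick end. Starts with its thick end in the fixed cup, about 1 mm below the cup axis. One spigot in its cup, it swings 0.15 rad.
- thick_tip (a point): Middle of the end face of the spigot at the mandrel's thick end (its y = 150 mm).
- thin_tip (a point): Middle of the end face of the spigot at the mandrel's thin end (its y = -150 mm).
- balance (a point): Point on the mandrel's axis where it balances: middle of the 23 mm step, 118.5 mm from thick_tip.
- gauge: Dial gauge fixed on the stand's +x side near the fixed cup; must not be touched. Origin on the bench under its feeler's tip, axes about as the stand's. Foot 52 by 42, 22 mm high and post 12 mm thick, 178 mm high, both centred at x = 72 mm; dial 32 mm in diameter at x = 36, height 143 to 157 mm; a thin feeler slopes from it to over the mandrel's axis, its tip 127 mm high, 18 mm over the 27 mm step.
- v_blocks: Two steel V-blocks, fixed, on a 190 by 64 mm plate, where the mandrel can be laid down to change grip. Origin on the bench under the middle; the open 90 degree grooves lie in line along its x, 36 mm long each, centred at x = -65 and 65 mm, groove bottom 34 mm and top 58 mm above the bench. A bar of radius r lies with its axis 1.41 r over the groove bottom, so the mandrel lies a little aslope.
- pliers: Bystander: pliers with red grips lying flat, 130 mm long, 12 mm high. Origin on the bench near the joint.
- brush: Bystander: flat bench brush with wooden handle, 190 mm long, 50 mm wide, 18 mm high. Origin on the bench at the ferrule.
- ring_dish: Bystander: white dish with rings in it, 84 mm in diameter, 16 mm high. Origin under its centre.
- flat_file: Bystander: flat file with wooden handle, 250 mm long, 28 mm high at the handle. Origin on the bench near the middle.
- hammer: Bystander: hammer with wooden handle lying down, 240 mm long. Origin on the bench near the middle.
- jar: Bystander: small amber jar with a steel cap, 56 mm in diameter, 65 mm high. Origin under its centre.
- calipers: Bystander: steel calipers lying flat, 190 mm long, 12 mm high. Origin on the bench at the middle of the beam.

How it is judged:
On the way:
1. the mandrel is clear of both cups, each end more than 40 mm from the cup it started in (distance between thick_tip and fixed_seat above 0.04 m and distance between thin_tip and sprung_seat above 0.04 m), for 0.2 s.
At the end, for the whole second after the job is handed in: The mandrel is at rest between the cups the other way round: the tip of its thin end within 4 mm of the floor centre of the fixed cup and the tip of its thick end within 4 mm of the floor centre of the spring cup (distance between thin_tip and fixed_seat below 0.004 m and distance between thick_tip and sprung_seat below 0.004 m and linear speed of mandrel below 0.02 m/s); the robot touches nothing.
It fails at once if the gauge is touched by the mandrel, the fingers or the arm (over 0.5 N) (contact force between any of mandrel, the fingers, the arm and gauge above 0.5 N).
It fails at once if a bystander is moved more than 15 mm (distance of any of pliers, brush, ring_dish, flat_file, hammer, jar, calipers from where it was at the start of the episode above 0.015 m).
It also fails if it takes over 72 s, if anything falls off the work surface, if the arm or the gripper's body presses on something with over 40 N, if the wrist force passes 120 N, or if a joint passes its speed limit or range.

## Robot

A 6-joint arm with a two-finger parallel gripper is mounted at the origin on the work surface. World frame = base frame: x ahead of the robot, y to its left, z up, the work surface at z = 0. Lengths are in m, angles in rad, forces in N, time in s.
With the tool pointing down it reaches from about 0.375 to 0.975 m from the base axis. Payload 3.8 kg.
Tool frame: the origin (TCP) lies on the mounting face of the last link; the fingertips stand 173 mm ahead of it and the grasp point (between the pads) lies ahead of it (r.pinch_z is the z of the grasp point in the tool frame, in m); z points along the fingers, y is the direction in which the jaws open and shut (so a half turn about z gives the same grasp; the last joint's range is limited). The gripper opens to 85 mm and grips with 20 to 120 N. Pads are 22 mm wide; open, the fingers measure 114 mm over their backs; the gripper's body (76 mm by 85 mm) begins 54 mm behind the grasp point. The pads swing forward as they close: fully open they stand 13 mm farther back than shut.
Start: joints at [-0.037, 0.264, 1.604, -0, 1.274, -0.037], TCP at [0.675, -0, 0.405] pointing down, gripper open.
Joint ranges: [-2.63, 2.63], [-0.94, 2.18], [0.31, 2.57], [-1.31, 4.45], [0, 2.66], [-2.55, 2.55]. Speed limits (rad/s): [2.57, 2.57, 3.14, 3.14, 3.14, 3.14].

## Interface

Orientations are given as [roll, pitch, yaw] about the fixed x, y, z axes, in that order (R = Rz(yaw) Ry(pitch) Rx(roll)).
In Python, from rig import r gives the robot as it stands. Calls block until the motion is done:
- r.movep(position, orientation): joint-space move of the TCP to a pose.
- r.move_straight(position, orientation=None, max_speed=0.15): straight line of the TCP; orientation=None keeps the orientation; max_speed is the mean speed in m/s.
- r.movej(angles): joint-space move.
- r.set_gripper(opening): finger opening in m; the grip force is fixed at half the most; returns when the fingers have stopped.
- r.wait(seconds).
- r.inverse_kinematics(position, orientation): joint angles nearest the present ones, or None.
- r.observe(): the state.
- r.grab_frame(name): name is "scene" or "side" or "wrist"; returns a dict with "color" (420x560x3 uint8, red, green, blue), "fx", "fy", "cx", "cy" (pixels), "D" ([k1, k2, p1, p2, k3] as OpenCV has them; the pictures are not rectified), "pose" (4x4, takes a point from camera to world coordinates). Camera axes: x right, y down, z forward; pixel columns grow to the right and rows downward; lengths in m; the calibration is good to about 2 mm. A picture is of the moment at which its call begins. There is no depth.
A pose or a line that the arm cannot do raises r.MotionError and nothing moves.
- r.finish_job(): hands the job in, once; it reports no verdict.
The state is a dict: "time": time; "joint_positions": joint angles; "joint_velocities": joint speeds; "joint_efforts": joint torques, N m; "tool_pos": TCP position; "tcp_rot": TCP orientation; "wrist_force": force on the tool from outside, world axes, zero at the start; "torque": the same for the moment, N m; "opening": finger opening in m.
Only numpy, scipy, OpenCV 4.12 (cv2) and the standard library are available. Lean on these libraries where they do the work, as an engineer would, in place of code of your own. Each camera call takes 0.05 s, during which the arm holds its last target.

## Working session

There is one attempt and no reset: what is moved stays moved. The work goes in short steps, each a Python script; the robot and the scene stay as the last script left them, time stands still between calls to the robot, and variables do not carry over. Pictures are saved under pics/ and viewed, and the job is handed in when it is done.

```bash
ls; mkdir -p pics
python3 - <<'E'
from rig import r
import cv2
print(r.pinch_z); print(r.observe())
for n in ["scene","side","wrist"]:
    f=r.grab_frame(n); cv2.imwrite(f"pics/{n}0.png",f["color"][:,:,::-1]); print(n,f["fx"],f["fy"],f["cx"],f["cy"],f["D"],f["pose"])
E
```

```text
pics
0.1547
{'time': 0.0, 'joint_positions': array([-3.69328047e-02,  2.64743912e-01,  1.60542096e+00, -1.03697724e-05,
        1.27371055e+00, -3.69084970e-02]), 'joint_velocities': array([-0.00044616, -0.00096978,  0.00216326,  0.00161621, -0.00059385,
       -0.0014475 ]), 'joint_efforts': array([ 6.10465631e-04, -5.15121067e+01, -3.67308676e+01, -4.07824507e-05,
        1.31324201e-02,  1.46811578e-05]), 'tool_pos': array([ 6.74636906e-01, -1.23057496e-05,  4.03342459e-01]), 'tcp_rot': array([-3.13931107e+00, -7.43326395e-05,  1.57077498e+00]), 'wrist_force': array([-0.52918989,  0.46410564,  0.065742  ]), 'torque': array([-0.01239404,  0.03405189, -0.02128387]), 'opening': 0.08533604300654804}
scene 395.9652723617297 395.9652723617297 280.507990401402 214.86653793539153 [-0.1048347  0.         0.         0.         0.       ] [[ 0.10508167  0.70559018 -0.70078552  1.31813109]
 [ 0.99432446 -0.06275968  0.0859074  -0.08846531]
 [ 0.01663435 -0.70583548 -0.70818047  0.97311458]
 [ 0.          0.          0.          1.        ]]
side 490.782554703394 490.782554703394 278.3558931079066 201.66295411140715 [0.04138103 0.         0.         0.         0.        ] [[-0.86619116 -0.29876975  0.4005615  -0.06463051]
 [-0.49945784  0.54321922 -0.67487387  0.89299542]
 [-0.01596081 -0.78463336 -0.61975458  0.90014867]
 [ 0.          0.          0.          1.        ]]
wrist 335.95931647489584 335.95931647489584 277.3346396214442 211.60411054210672 [-0.00761181  0.          0.          0.          0.        ] [[ 0.99999851  0.00139172 -0.00101883  0.67595092]
 [ 0.00105155 -0.96015595 -0.27946278  0.0717372 ]
 [-0.00136717  0.2794613  -0.96015598  0.37176338]
 [ 0.          0.          0.          1.        ]]
```

View pics/scene0.png

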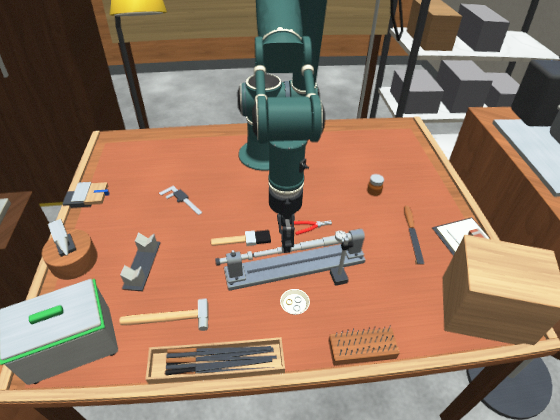

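View pics/side0.png

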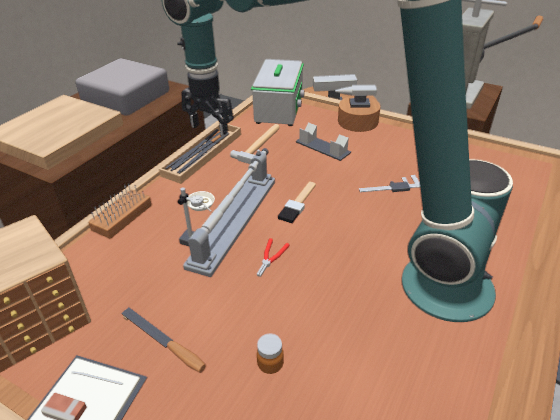

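View pics/wrist0.png

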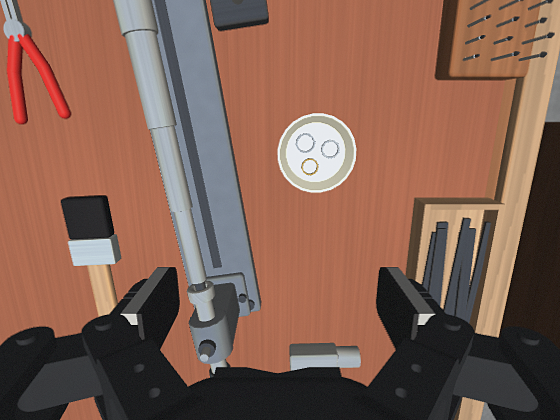

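The mandrel and stand run roughly along world y, with the fixed cup and gauge at +y. The V-blocks are near y≈-0.35. I'll enlarge crops to take measurements.

Run:
```python
import cv2
s=cv2.imread("pics/scene0.png"); d=cv2.imread("pics/side0.png"); 
def crop(im,x0,y0,w,h,k,n):
    c=cv2.resize(im[y0:y0+h,x0:x0+w],None,fx=k,fy=k,interpolation=cv2.INTER_CUBIC); cv2.imwrite(n,c)
crop(s,205,215,175,85,4.5,"pics/s_stand.png")
crop(s,110,225,60,70,8,"pics/s_v.png")
crop(d,165,140,120,140,4.2,"pics/d_stand.png")
crop(d,285,115,75,50,10,"pics/d_v.png")
```

```text
(no output)
```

View pics/s_stand.png

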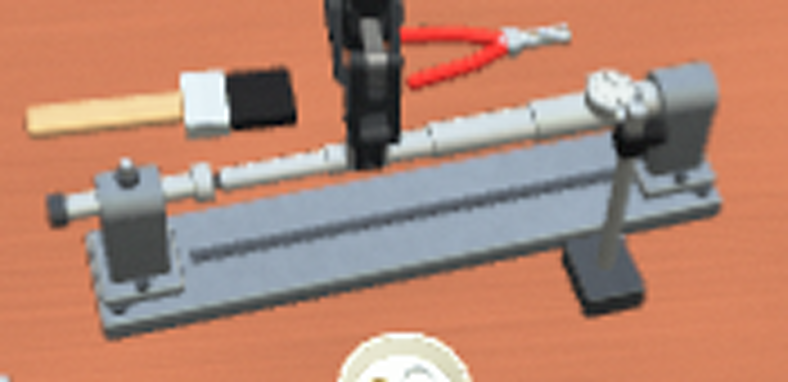

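View pics/s_v.png

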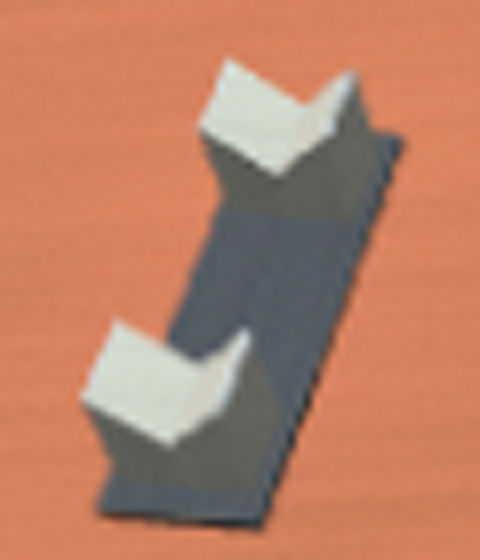

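View pics/d_stand.png

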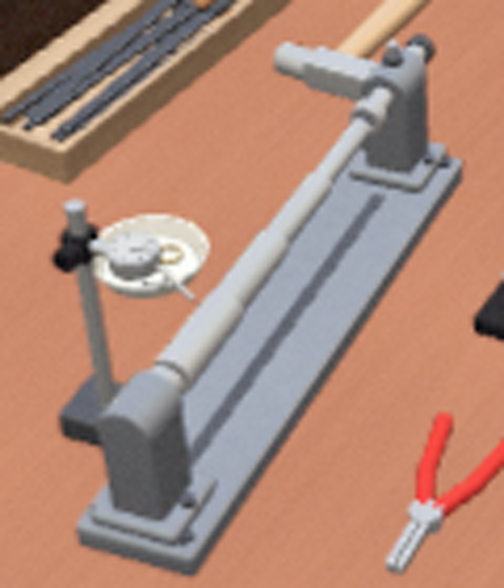

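View pics/d_v.png

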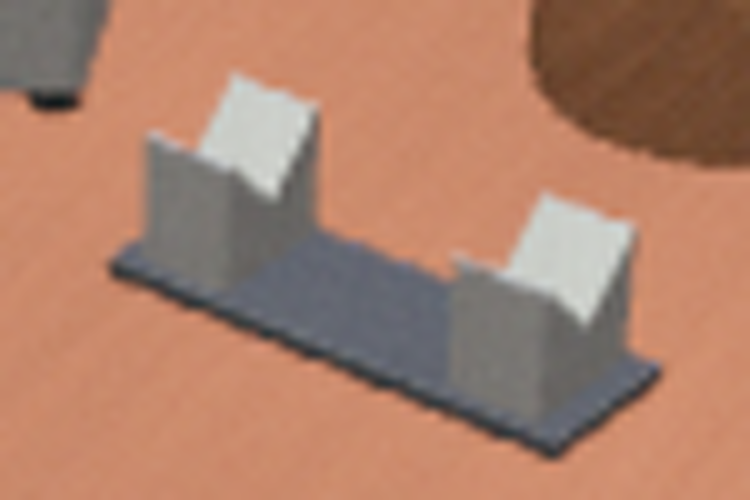

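Run:
```python
import cv2
s=cv2.imread("pics/wrist0.png")
c=cv2.resize(s[0:200,90:290],None,fx=3,fy=3,interpolation=cv2.INTER_CUBIC); cv2.imwrite("pics/w_a.png",c)
c=cv2.resize(s[190:380,90:290],None,fx=3,fy=3,interpolation=cv2.INTER_CUBIC); cv2.imwrite("pics/w_b.png",c)
```

```text
(no output)
```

View pics/w_a.png

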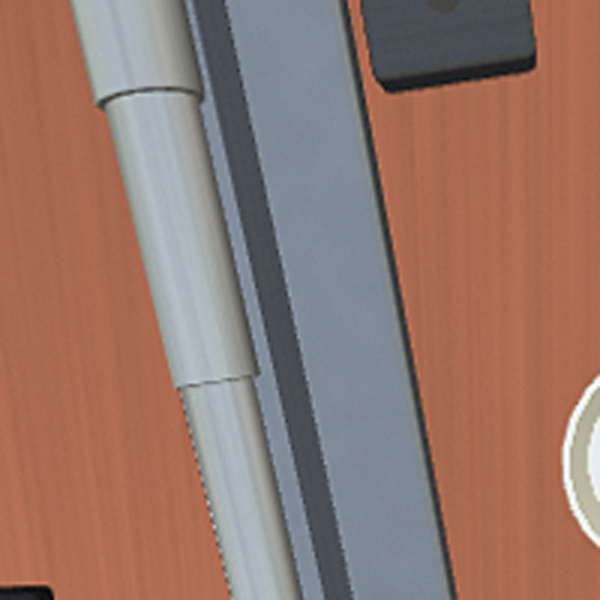

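View pics/w_b.png

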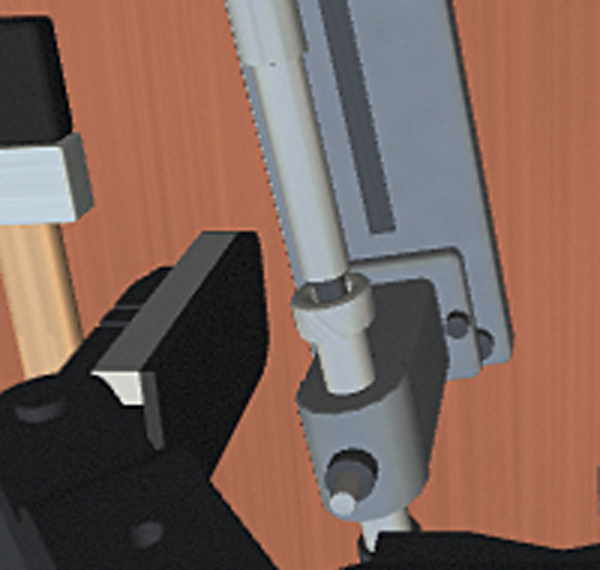

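```bash
cat > h.py <<'E'
import numpy as np, cv2
from scipy.optimize import least_squares
from rig import r
def proj(f,P):
    T=np.linalg.inv(f["pose"]); K=np.array([[f["fx"],0,f["cx"]],[0,f["fy"],f["cy"]],[0,0,1]])
    rv=cv2.Rodrigues(T[:3,:3])[0]
    return cv2.projectPoints(np.atleast_2d(np.float64(P)),rv,T[:3,3],K,np.float64(f["D"]))[0].reshape(-1,2)
def Rz(a): return np.array([[np.cos(a),-np.sin(a),0],[np.sin(a),np.cos(a),0],[0,0,1]])
def fit(obs,x0,w=None,free_z=False):
    # obs: list of (frame, localpts Nx3, px Nx2)
    def res(p):
        o=[]
        for f,L,px in obs:
            W=np.atleast_2d(L)@Rz(p[2]).T+np.array([p[0],p[1],p[3] if free_z else 0])
            o.append((proj(f,W)-px).ravel())
        return np.concatenate(o)
    s=least_squares(res,x0,loss='soft_l1'); return s.x,res(s.x).reshape(-1,2)
E
python3 - <<'E'
from h import *
import pickle
F={n:r.grab_frame(n) for n in ["scene","side","wrist"]}
pickle.dump(F,open("f0.pkl","wb"))
L=lambda ms:np.array([[0,m/1000,.0945] for m in ms])
obs=[(F["wrist"],L([69,0,-69,-138]),np.array([[139.7,33.3],[162,127],[180.7,211],[198.3,283.3]])),
(F["scene"],L([69,0,-69,-138]),np.array([[323.7,241.7],[301,245.4],[277.7,249.8],[254.1,254.8]])),
(F["side"],L([69,0,-69]),np.array([[217.9,212.6],[229.8,196.2],[240.2,183.1]]))]
for o in ([0,1,2],[0],[1],[2]):
  x,e=fit([obs[i] for i in o],[.6,.08,.15]); print(o,x.round(4)); print(e.round(1).tolist())
x,e=fit(obs,[.6,.08,.15,0],free_z=True); print(x.round(4),e.round(1).tolist())
# Vblocks
def V(l): return np.array(l)/1000
# top edges corners: groove bottom ends (z34) and tops ; half top width 24
sc=lambda a:np.array(a)/8+[110,225]
sd=lambda a:np.array(a)/10+[285,115]
# near the scene camera = +x world ; try yaw so local x -> world; unknown sign irrelevant by symmetry
E
```

```text
[0, 1, 2] [0.583  0.0611 0.1474]
[[-0.1, 0.5], [-0.4, 0.6], [0.1, -1.8], [-0.5, -2.4], [-1.2, 0.6], [-0.9, 1.1], [-0.6, 1.1], [-0.6, 0.5], [-0.6, -0.5], [-0.8, 0.5], [-0.3, -0.5]]
[0] [0.5831 0.0609 0.1471]
[[0.2, 0.9], [-0.2, 0.9], [0.3, -1.5], [-0.3, -2.2]]
[1] [0.5803 0.0639 0.1452]
[[-0.4, -0.1], [-0.1, 0.4], [0.2, 0.2], [0.3, -0.4]]
[2] [0.5811 0.0612 0.1534]
[[0.1, -0.3], [-0.2, 0.8], [0.1, -0.4]]
[0.5837 0.061  0.1464 0.0023] [[-0.3, -0.1], [-0.5, 0.8], [0.2, -0.9], [-0.4, -1.1], [-1.1, 0.3], [-0.9, 0.8], [-0.7, 0.7], [-0.6, 0.1], [-0.9, -1.3], [-1.0, -0.2], [-0.5, -1.3]]
```

Run:
```python
from h import *
import pickle
F=pickle.load(open("f0.pkl","rb"))
sc=lambda a:np.array(a)/8+[110,225]
sd=lambda a:np.array(a)/10+[285,115]
S=[((47,-24,58),(118,320)),((83,-24,58),(82,400)),((83,0,34),(170,445)),((47,24,58),(250,330)),((83,24,58),(218,412)),
((-83,-24,58),(230,60)),((-47,-24,58),(200,128)),((-47,0,34),(278,175)),((-83,24,58),(355,72)),((-47,24,58),(328,135))]
D=[((83,-24,58),(235,72)),((47,-24,58),(318,105)),((47,0,34),(278,200)),((83,24,58),(150,135)),
((-47,-24,58),(545,192)),((-83,-24,58),(635,225)),((-83,0,34),(583,325)),((-47,24,58),(457,258))]
obs=[(F["scene"],np.array([a for a,b in S])/1000,sc([b for a,b in S])),(F["side"],np.array([a for a,b in D])/1000,sd([b for a,b in D]))]
for o in ([0,1],[0],[1]):
  x,e=fit([obs[i] for i in o],[.6,-.35,-.2]); print(o,x.round(4)); print(e.round(1).tolist())
```

```text
[0, 1] [ 0.5345 -0.42   -0.1814]
[[0.3, -0.4], [0.6, -0.5], [-0.3, -0.5], [-0.6, -0.3], [-0.5, -0.6], [0.4, -0.6], [0.4, -0.5], [-0.2, -0.7], [-0.6, -1.0], [-0.7, -0.2], [-0.6, 0.1], [-0.6, -0.0], [-1.0, -0.6], [-0.7, -0.8], [-0.7, 0.1], [-0.6, 0.3], [-0.1, -0.5], [-0.3, -0.7]]
[0] [ 0.5366 -0.4193 -0.18  ]
[[0.4, 0.1], [0.7, 0.1], [-0.2, 0.1], [-0.4, 0.2], [-0.3, -0.0], [0.4, -0.1], [0.5, 0.0], [-0.0, -0.2], [-0.5, -0.5], [-0.6, 0.3]]
[1] [ 0.5321 -0.4194 -0.1856]
[[0.0, 0.3], [0.0, 0.2], [-0.4, -0.4], [-0.1, -0.6], [-0.1, 0.4], [-0.1, 0.6], [0.4, -0.1], [0.2, -0.4]]
```

```bash
cat >> h.py <<'E'
from scipy.spatial.transform import Rotation as Ro
PZ=r.pinch_z
def pose(p,heading,slope=0.,off=0.):
    """TCP pose putting pinch point at p; tool x along `heading`, rising by slope; tool down"""
    xx=np.array([np.cos(heading)*np.cos(slope),np.sin(heading)*np.cos(slope),np.sin(slope)])
    zz=np.array([np.cos(heading)*np.sin(slope),np.sin(heading)*np.sin(slope),-np.cos(slope)])
    R=np.column_stack([xx,np.cross(zz,xx),zz])
    return np.array(p)-PZ*zz, Ro.from_matrix(R).as_euler('xyz')
def pinch():
    o=r.observe(); R=Ro.from_euler('xyz',o["tcp_rot"]).as_matrix()
    return o["tool_pos"]+PZ*R[:,2],R,o
def W(st,l): return Rz(st[2])@np.array(l)+np.array([st[0],st[1],0])
ST=np.array([.5825,.0612,.1474]); VB=np.array([.5345,-.420,-.1814])
E
python3 - <<'E'
from h import *
import pickle
F=pickle.load(open("f0.pkl","rb"))
P=np.array
obs=[(F["scene"],P([[36,0,150]])/1e3,P([[340.6,236.1]])),(F["side"],P([[72,0,178],[36,0,150],[0,0,127]])/1e3,P([[182.9,189.5],[196.4,200.7],[211.4,210.7]]))]
x,e=fit(obs,[.57,.16,.15]); print(x,e.round(1).tolist())
print("gauge in stand", Rz(-ST[2])@(P([x[0],x[1],0])-P([ST[0],ST[1],0])))
h=np.pi/2
for nm,p in dict(pre=pose(W(ST,[0,.014,.2]),h+ST[2]),grasp=pose(W(ST,[0,.014,.0945]),h+ST[2]),
  v1=pose(W(VB,[0,0,.0503]),VB[2],.0435),v2=pose(W(VB,[0,0,.0503]),VB[2]+np.pi,-.0435), v1u=pose(W(VB,[0,0,.15]),VB[2],.0435),fin=pose(W(ST,[0,-.0315,.094]),h+ST[2])).items():
  print(nm,p[0].round(3),r.inverse_kinematics(*p))
E
```

```text
[0.56388381 0.16313303 0.20494438] [[-0.2, -0.8], [-0.7, -0.3], [0.5, 0.1], [-0.3, -0.1]]
gauge in stand [-0.00344374  0.1035618   0.        ]
pre [0.58  0.075 0.355] [ 8.60242294e-02  1.32240443e-01  1.85502941e+00 -4.44089210e-16
  1.15432280e+00 -6.13757706e-02]
grasp [0.58  0.075 0.249] [ 8.60242294e-02  2.39731297e-01  1.94139460e+00 -4.44089210e-16
  9.60466761e-01 -6.13757706e-02]
v1 [ 0.528 -0.419  0.205] [-0.71333304  0.42863263  1.78048402  0.02826946  0.89517542  1.02159482]
v2 [ 0.528 -0.419  0.205] [-0.71333304  0.42863263  1.78048402  0.02826946  0.89517542 -2.11999784]
v1u [ 0.528 -0.419  0.305] [-0.71333304  0.32385511  1.71857396  0.02526076  1.06180376  1.02696539]
fin [0.587 0.03  0.249] [ 8.75534200e-03  2.44827003e-01  1.93602701e+00 -4.44089210e-16
  9.60738641e-01 -1.38644658e-01]
```

Run:
```python
from h import *
import pickle
r.movep(*pose(W(ST,[0,.014,.19]),np.pi/2+ST[2]))
f=r.grab_frame("wrist"); pickle.dump(f,open("f1.pkl","wb")); cv2.imwrite("pics/w1.png",f["color"][:,:,::-1])
f2=r.grab_frame("side"); cv2.imwrite("pics/d1.png",f2["color"][:,:,::-1])
print(pinch()[0],r.observe()["time"])
pts=[W(ST,[0,m/1e3,.0945]) for m in (138,69,0,-69,-138)]; print(proj(f,pts).round(1).tolist())
```

```text
[0.5822141  0.07468659 0.1914267 ] 1.0
[[274.6, 20.6], [274.6, 141.1], [274.7, 242.0], [274.7, 327.4], [274.8, 400.5]]
```

View pics/w1.png

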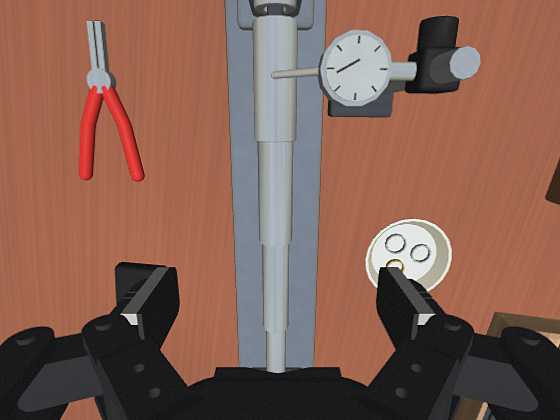

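Run:
```python
import cv2
s=cv2.imread("pics/w1.png")
c=cv2.resize(s[0:260,215:335],None,fx=3,fy=3,interpolation=cv2.INTER_CUBIC)
cv2.imwrite("pics/w1a.png",c[:600]); 
from h import *
for i in range(3): print(pinch()[0],r.observe()["time"],r.observe()["joint_velocities"].max().round(4)); r.wait(.1)
print(r.inverse_kinematics(*pose(W(ST,[0,.014,.19]),np.pi/2+ST[2])), r.observe()["joint_positions"],W(ST,[0,.014,.19]))
```

```text
[0.5822141  0.07468659 0.1914267 ] 1.0 0.005
[0.58229201 0.0744608  0.19133729] 1.1 0.0051
[0.58174446 0.07448731 0.19083012] 1.2 0.0093
[ 8.60242294e-02  1.40705764e-01  1.86483292e+00 -4.44089210e-16
  1.13605397e+00 -6.13757706e-02] [ 8.51706223e-02  1.41169264e-01  1.86352455e+00 -4.72817771e-05
  1.13608031e+00 -6.13782186e-02] [0.58044386 0.07504819 0.19      ]
```

View pics/w1a.png

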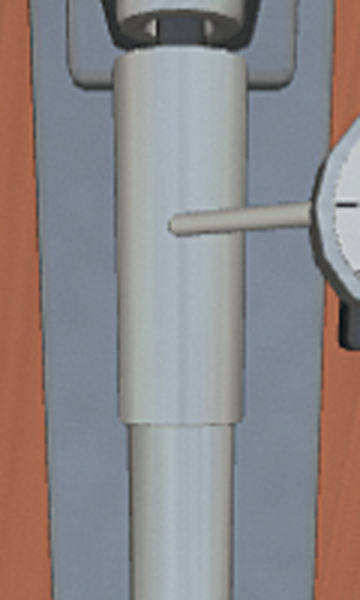

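```bash
cat >> h.py <<'E'
def go(p,heading,slope=0.,sp=.15,fix=1,joint=False):
    p=np.array(p,float); c=p.copy()
    (r.movep(*pose(c,heading,slope)) if joint else r.move_straight(*pose(c,heading,slope),max_speed=sp))
    for i in range(fix):
        r.wait(.15); e=p-pinch()[0]
        if np.linalg.norm(e)<.0004: break
        c=c+e; r.move_straight(*pose(c,heading,slope),max_speed=.05)
    if fix: r.wait(.1)
    q,R,o=pinch()
    print("t%.2f err mm"%o["time"],((q-p)*1e3).round(2),"F",o["wrist_force"].round(1),"op",round(o["opening"],4),"hd",round(np.arctan2(R[1,0],R[0,0])-heading,4))
    return c
E
python3 - <<'E'
from h import *
h=np.pi/2+ST[2]
g=W(ST,[.0003,.014,.0945])
go(g+[0,0,.03],h,fix=2)
c=go(g,h,fix=2); print(c-g)
f=r.grab_frame("wrist"); cv2.imwrite("pics/w2.png",f["color"][:,:,::-1])
f=r.grab_frame("side"); cv2.imwrite("pics/d2.png",f["color"][:,:,::-1])
E
```

```text
t2.78 err mm [-0.02 -0.   -0.18] F [0.6 0.3 0.2] op 0.0853 hd 0.0
t4.03 err mm [-0.09  0.02 -0.25] F [-0.2 -0.4  0.4] op 0.0854 hd -0.0001
[-1.05001894e-04  7.31259330e-06 -2.48092695e-04]
```

View pics/w2.png

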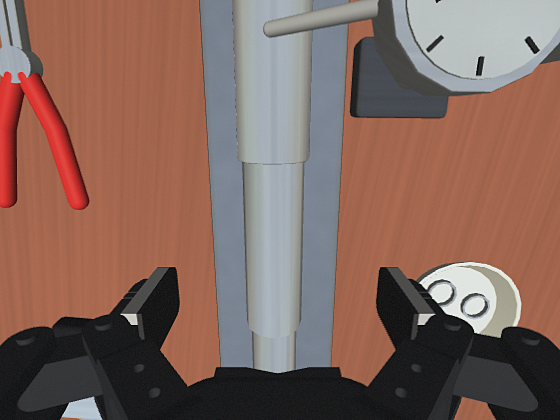

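View pics/d2.png

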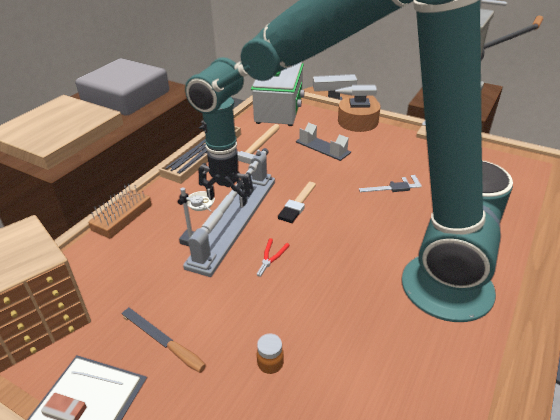

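Run:
```python
from h import *
f=r.grab_frame("wrist")
q,R,o=pinch()
print(proj(f,[q,q+R[:,0]*.03,q+R[:,0]*.055]).round(1).tolist(), proj(f,[W(ST,[0,m,.0945]) for m in (0,.069)]).round(1).tolist())
im=cv2.cvtColor(f["color"],cv2.COLOR_RGB2GRAY)
for y in (180,220,260,300):
    row=im[y,190:370].astype(int); print(y,[(190+i,int(row[i+1]-row[i])) for i in range(179) if abs(row[i+1]-row[i])>12])
```

```text
[[273.4, 294.9], [273.2, 225.7], [273.1, 160.8]] [[273.1, 324.9], [272.7, 161.0]]
180 [(208, -21), (209, 16), (210, 13), (242, -66), (243, 34), (244, 24), (301, -28), (302, -22), (303, 28), (339, -40), (340, 35)]
220 [(211, -26), (212, 42), (243, -52), (244, 17), (245, 30), (300, -28), (301, -23), (302, 28), (337, -36), (338, 29)]
260 [(213, -28), (214, 41), (244, -34), (246, 35), (299, -23), (300, -27), (301, 15), (302, 29), (335, -37), (336, 31)]
300 [(215, -23), (216, 19), (245, -36), (247, 37), (298, -16), (299, -28), (301, 41), (333, -40), (334, 35)]
```

Run:
```python
from h import *
h=np.pi/2+ST[2]
g=W(ST,[-.0016,.014,.0945])
c=go(g,h,fix=2)
f=r.grab_frame("wrist"); cv2.imwrite("pics/w3.png",cv2.resize(f["color"][240:340,100:460,::-1],None,fx=2.2,fy=2.2))
r.set_gripper(0.03); o=r.observe(); print(o["wrist_force"],o["opening"])
f=r.grab_frame("wrist"); cv2.imwrite("pics/w4.png",f["color"][:,:,::-1])
```

```text
t4.68 err mm [ 0.02 -0.    0.01] F [ 0.1 -0.1  1. ] op 0.0853 hd -0.0
[ 0.31576896  0.90103641 -0.8223229 ] 0.029936265270346155
```

View pics/w3.png

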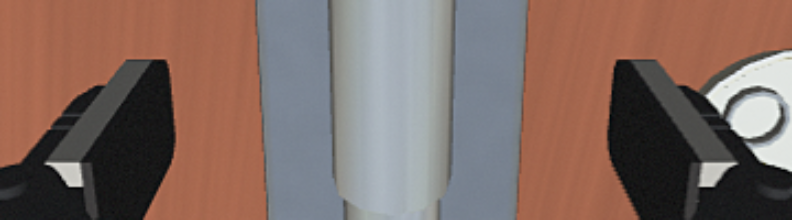

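View pics/w4.png

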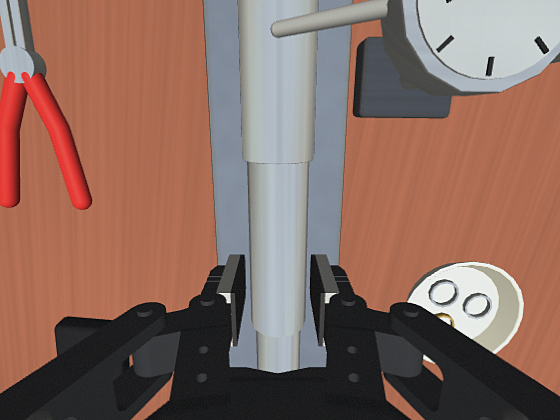

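Run:
```python
from h import *
r.set_gripper(0.0); r.wait(.1)
q,R,o=pinch(); print(o["time"],o["wrist_force"],o["torque"],o["opening"],q, Rz(-ST[2])@(q-[ST[0],ST[1],0]))
f=r.grab_frame("wrist"); cv2.imwrite("pics/w5.png",f["color"][:,:,::-1])
```

```text
5.6917 [-0.02877554 -0.80980859  0.21486151] [-0.01779407 -0.0237461   0.01453664] 0.021104015637096303 [0.57891651 0.07477779 0.09457772] [-0.00155051  0.01395686  0.09457772]
```

View pics/w5.png

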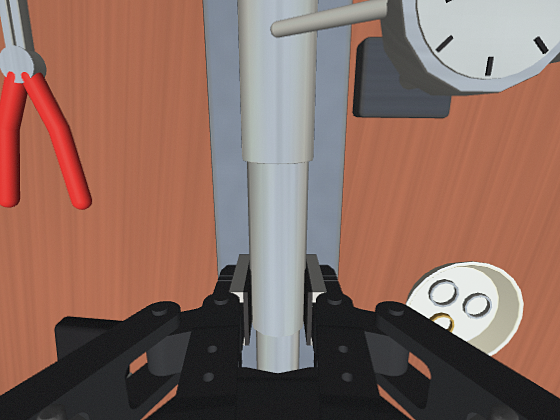

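```bash
cat >> h.py <<'E'
ST[:2]=W(ST,[-.00155,0,0])[:2]
YD=Rz(ST[2])@np.array([0,1.,0]); XD=Rz(ST[2])@np.array([1.,0,0])
H=np.pi/2+ST[2]
def loc(p): return Rz(-ST[2])@(np.array(p)-[ST[0],ST[1],0])
def st(msg=""):
    q,R,o=pinch(); print("%st%.2f"%(msg,o["time"]),"loc mm",(loc(q)*1e3).round(2),"Floc",(Rz(-ST[2])@o["wrist_force"]).round(1),"Tq",(Rz(-ST[2])@o["torque"]).round(2),"op",round(o["opening"],4)); return loc(q),Rz(-ST[2])@o["wrist_force"]
E
python3 - <<'E'
from h import *
l,F=st()
for d in [5,7,8,8.5,9,9.5,10,10.5,11]:
    t=W(ST,[0,.014-d/1e3,.0945]); r.move_straight(*pose(t,H),max_speed=.03); r.wait(.05)
    l,F=st("d%.1f "%d)
    if abs(F[1])>16: break
f=r.grab_frame("wrist"); cv2.imwrite("pics/w6.png",f["color"][:,:,::-1])
E
```

```text
t5.74 loc mm [2.000e-02 1.397e+01 9.459e+01] Floc [-0.   0.4  1.2] Tq [ 0.03 -0.    0.07] op 0.0211
d5.0 t6.11 loc mm [-0.22 10.06 94.09] Floc [ 0.1  5.3 -1.9] Tq [ 0.79 -0.11  0.13] op 0.0212
d7.0 t6.41 loc mm [-0.67  8.66 93.56] Floc [ 1.7  6.9 -3.8] Tq [ 0.96 -0.16  0.17] op 0.0207
d8.0 t6.71 loc mm [-0.66  7.98 93.51] Floc [ 0.8  7.6 -4.4] Tq [ 1.19 -0.18  0.22] op 0.0214
d8.5 t7.01 loc mm [-0.64  7.58 93.5 ] Floc [ 1.2  8.2 -3.2] Tq [ 1.22 -0.18  0.17] op 0.0209
d9.0 t7.31 loc mm [-0.65  7.14 93.51] Floc [ 2.   9.1 -3.8] Tq [ 1.23 -0.15  0.23] op 0.0214
d9.5 t7.61 loc mm [-0.66  6.72 93.48] Floc [ 1.6  8.8 -3.3] Tq [ 1.27 -0.19  0.19] op 0.0211
d10.0 t7.91 loc mm [-0.67  6.27 93.49] Floc [ 0.8  9.1 -3.7] Tq [ 1.34 -0.17  0.26] op 0.0211
d10.5 t8.21 loc mm [-0.68  5.86 93.48] Floc [ 0.7  8.9 -3.7] Tq [ 1.44 -0.16  0.16] op 0.0213
d11.0 t8.51 loc mm [-0.66  5.42 93.49] Floc [ 1.9  8.6 -2.9] Tq [ 1.35 -0.18  0.2 ] op 0.0215
```

View pics/w6.png

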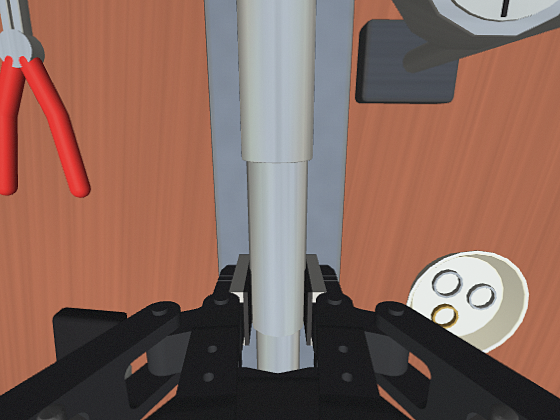

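Run:
```python
from h import *
for d in [12,13,14,15]:
    t=W(ST,[0.0003,.014-d/1e3,.0952]); r.move_straight(*pose(t,H),max_speed=.03); r.wait(.05)
    l,F=st("d%.1f "%d)
    if abs(F[1])>16: break
```

```text
d12.0 t8.86 loc mm [-0.59  4.56 94.02] Floc [ 1.3  9.9 -4.5] Tq [ 1.51 -0.14  0.18] op 0.0211
d13.0 t9.16 loc mm [-0.6   4.03 94.02] Floc [ 0.1 11.7 -3.4] Tq [ 1.71 -0.15  0.13] op 0.0212
d14.0 t9.46 loc mm [-0.65  3.9  93.99] Floc [ 1.3 14.5 -4.4] Tq [ 2.2  -0.21  0.2 ] op 0.0214
d15.0 t9.76 loc mm [-0.67  3.77 93.97] Floc [ 0.9 17.9 -3.6] Tq [ 2.65 -0.17  0.21] op 0.0211
```

Run:
```python
from h import *
R_=.1580
for a in [.02,.04,.07,.10,.13]:
    t=W(ST,[-R_*np.sin(a)+.0003,-.1585+R_*np.cos(a),.0952]); r.move_straight(*pose(t,H+a),max_speed=.04)
    l,F=st("a%.2f "%a)
    if abs(F[0])>12: print("STOP"); break
f=r.grab_frame("wrist"); cv2.imwrite("pics/w7.png",f["color"][:,:,::-1])
f=r.grab_frame("side"); cv2.imwrite("pics/d7.png",cv2.resize(f["color"][130:290,150:300,::-1],None,fx=3.7,fy=3.7))
```

```text
a0.02 t10.01 loc mm [-4.15  3.77 93.88] Floc [ 0.5 15.6 -4.5] Tq [ 2.47 -0.14  0.12] op 0.0212
a0.04 t10.26 loc mm [-7.46  3.67 93.82] Floc [ 0.6 16.4 -3.3] Tq [ 2.38 -0.1   0.11] op 0.0212
a0.07 t10.53 loc mm [-12.38   3.4   93.77] Floc [-0.5 16.  -3.5] Tq [ 2.37 -0.04  0.22] op 0.0207
a0.10 t10.79 loc mm [-17.31   2.94  93.68] Floc [ 0.7 16.2 -3. ] Tq [2.39 0.04 0.22] op 0.0212
a0.13 t11.06 loc mm [-22.21   2.32  93.63] Floc [-0.8 16.2 -3.2] Tq [2.43 0.08 0.29] op 0.0211
```

View pics/w7.png

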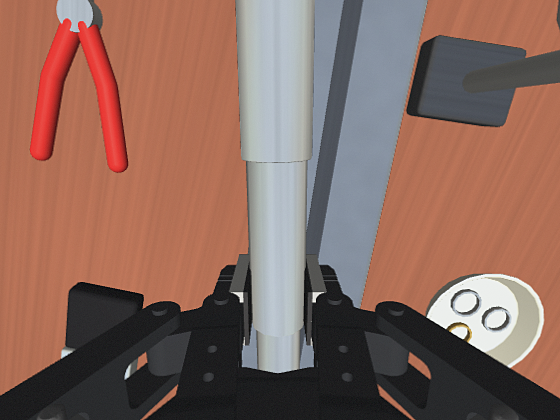

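View pics/d7.png

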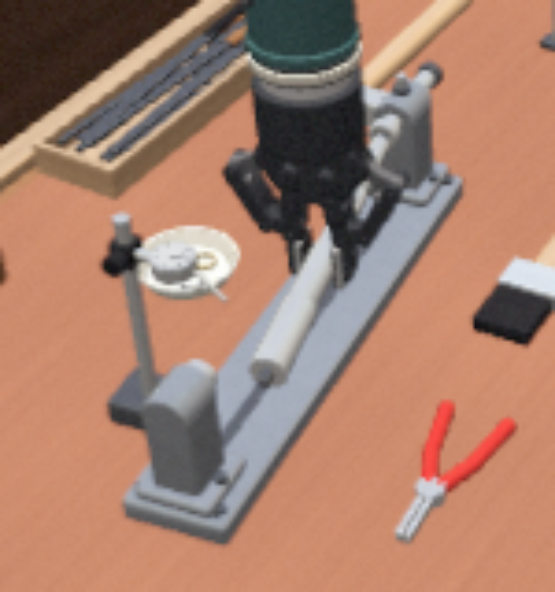

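Run:
```python
from h import *
R_=.1580; a=.13
for s in (.015,.036):
    t=W(ST,[-(R_+s)*np.sin(a)+.0003,-.1585+(R_+s)*np.cos(a),.0952]); r.move_straight(*pose(t,H+a),max_speed=.08); st("s%.3f "%s)
t=W(ST,[-.07,-.1585+(R_+.036)*np.cos(a),.12]); r.move_straight(*pose(t,H+a),max_speed=.15); st()
t=W(ST,[-.09,-.02,.2]); r.move_straight(*pose(t,H+a),max_speed=.2); st()
f=r.grab_frame("wrist"); cv2.imwrite("pics/w8.png",f["color"][:,:,::-1])
f=r.grab_frame("side"); cv2.imwrite("pics/d8.png",f["color"][:,:,::-1])
```

```text
s0.015 t11.49 loc mm [-22.71  14.27  94.35] Floc [ 1.4  4.1 -4.1] Tq [ 0.64 -0.22  0.3 ] op 0.0215
s0.036 t11.90 loc mm [-25.34  33.93  94.96] Floc [-0.3  0.2 -3.4] Tq [-0.07 -0.   -0.01] op 0.021
t12.39 loc mm [-69.37  33.54 120.43] Floc [ 1.  -0.2 -4.3] Tq [-0.06  0.   -0.01] op 0.0213
t13.03 loc mm [-90.05 -19.85 199.22] Floc [-0.4  0.1 -3.9] Tq [-0.05  0.02  0.03] op 0.0213
```

View pics/d8.png

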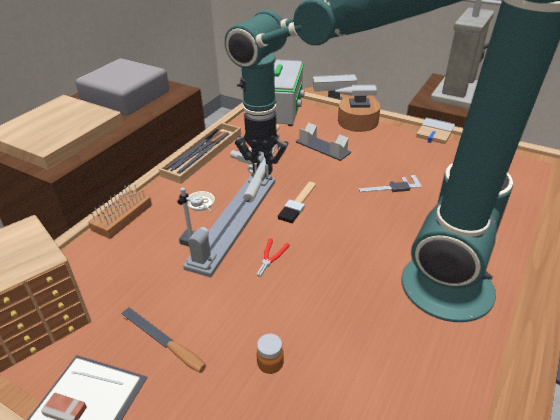

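View pics/w8.png

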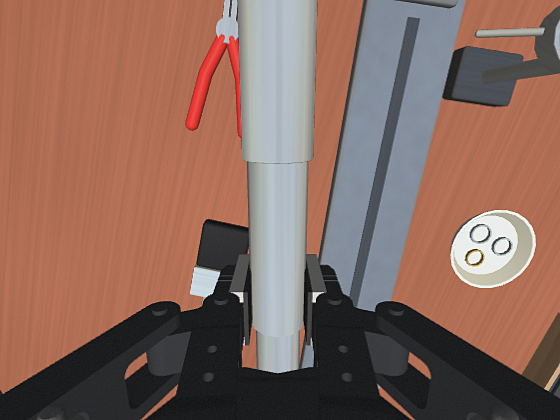

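Run:
```python
from h import *
import pickle
p=W(VB,[-.018,0,.15])
go(p,VB[2],.0435,joint=True,fix=1)
for n in ("wrist","scene","side"):
    f=r.grab_frame(n); cv2.imwrite(f"pics/{n}9.png",f["color"][:,:,::-1])
    print(n,proj(f,[W(VB,[a,b,c]) for a,b,c in [(.083,-.024,.058),(.083,.024,.058),(.083,0,.034)]]).round(1).tolist())
```

```text
t15.28 err mm [-0.57 -0.97 -0.16] F [-0.4  0.2 -4. ] op 0.0214 hd 0.0003
wrist [[316.9, 71.0], [237.8, 70.9], [277.3, 77.0]]
scene [[120.8, 274.5], [136.8, 275.9], [130.9, 280.1]]
side [[307.9, 122.3], [299.3, 127.7], [303.5, 131.1]]
```

View pics/wrist9.png

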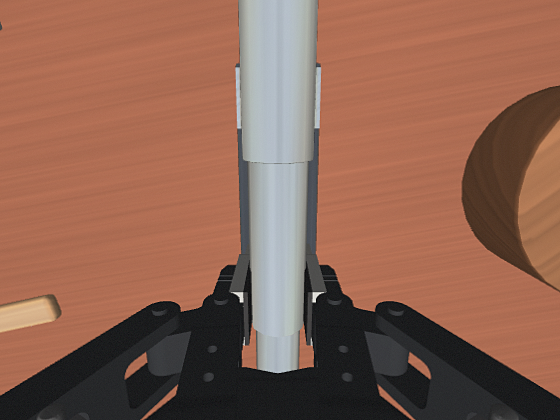

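View pics/scene9.png

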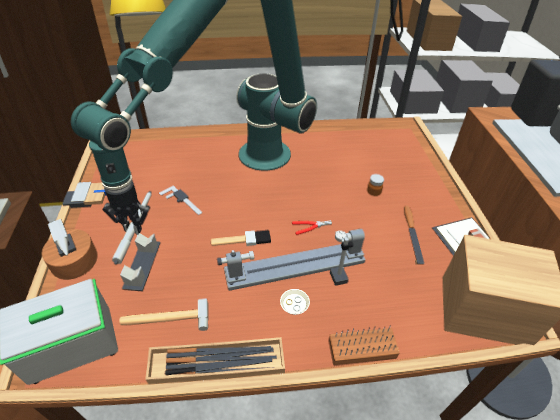

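View pics/side9.png

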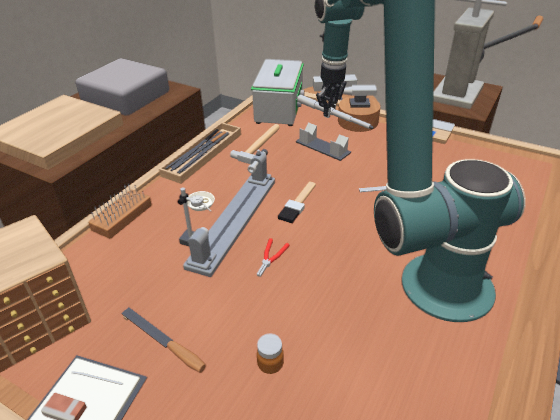

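Run:
```python
from h import *
def v(z): return W(VB,[-.018,0,z])
go(v(.06),VB[2],.0435,sp=.15,fix=1)
for z in (.055,.053,.051,.0495,.048,.0465):
    r.move_straight(*pose(v(z),VB[2],.0435),max_speed=.05); r.wait(.05)
    q,R,o=pinch(); print(z,((q-v(z))*1e3).round(2),o["wrist_force"].round(1),o["torque"].round(2),o["time"])
    if o["wrist_force"][2]>3: break
f=r.grab_frame("side"); cv2.imwrite("pics/d10.png",cv2.resize(f["color"][60:170,270:400,::-1],None,fx=5,fy=5))
```

```text
t16.68 err mm [-1.18  1.09 -1.82] F [ 0.1  0.3 -3.6] op 0.0213 hd -0.0
0.055 [-0.1   0.11 -0.31] [-0.1  0.9 -4.4] [-0.03  0.09  0.06] 16.975
0.053 [ 0.04 -0.11  0.02] [-1.1 -1.2 -4.2] [-0.02  0.11 -0.  ] 17.275
0.051 [ 0.42 -1.02  0.8 ] [-0.8 -3.5 -0.5] [-0.46  0.16 -0.02] 17.575
0.0495 [ 0.65 -1.55  1.61] [-3.1 -4.7  5.5] [-0.68  0.44  0.02] 17.875
```

View pics/d10.png

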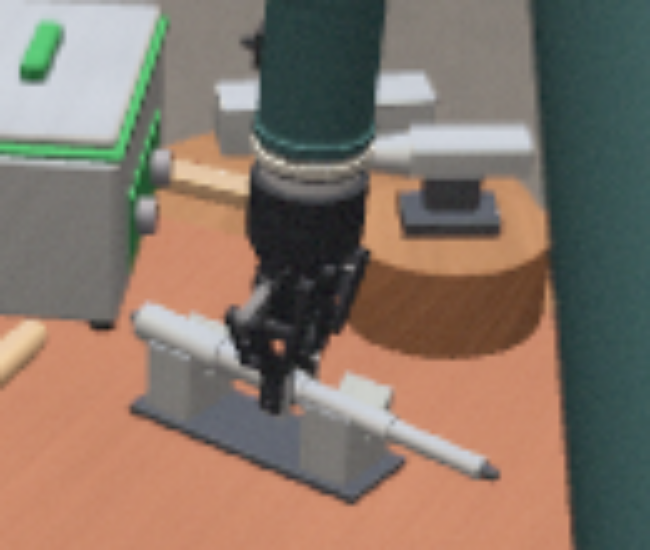

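Run:
```python
from h import *
def v(z): return W(VB,[-.018,0,z])
def s(m=""):
    q,R,o=pinch(); print(m,((Rz(-VB[2])@(q-[VB[0],VB[1],0]))*1e3).round(2),(Rz(-VB[2])@o["wrist_force"]).round(1),o["torque"].round(2),o["opening"].round(4),o["time"])
for d,z in ((.002,.0495),(.0025,.0485)):
    r.move_straight(*pose(v(z)+Rz(VB[2])@[0,-d,0],VB[2],.0435),max_speed=.05); r.wait(.1); s()
r.set_gripper(.05); r.wait(.1); s("open")
f=r.grab_frame("wrist"); cv2.imwrite("pics/w11.png",f["color"][:,:,::-1])
```

```text
Traceback (most recent call last):
AttributeError: 'float' object has no attribute 'round'
```

```bash
cat >> h.py <<'E'
def vl(p): return Rz(-VB[2])@(np.array(p)-[VB[0],VB[1],0])
def sv(m=""):
    q,R,o=pinch(); print(m,(vl(q)*1e3).round(2),(Rz(-VB[2])@o["wrist_force"]).round(1),o["torque"].round(2),round(o["opening"],4),round(o["time"],2))
E
python3 - <<'E'
from h import *
def v(z): return W(VB,[-.018,0,z])
sv()
r.move_straight(*pose(v(.0485)+Rz(VB[2])@[0,-.0025,0],VB[2],.0435),max_speed=.05); r.wait(.1); sv()
r.set_gripper(.05); r.wait(.1); sv("open")
f=r.grab_frame("wrist"); cv2.imwrite("pics/w11.png",f["color"][:,:,::-1])
E
```

```text
[-17.13  -1.54  51.05] [-2.3  0.7  7.8] [ 0.19  0.24 -0.01] 0.0213 18.27
 [-17.11  -1.59  51.  ] [-3.2  3.2 13.2] [0.55 0.44 0.1 ] 0.0212 18.62
open [-18.26  -2.24  47.94] [-1.1  0.6 -0. ] [ 0.06 -0.   -0.03] 0.0499 19.12
```

View pics/w11.png

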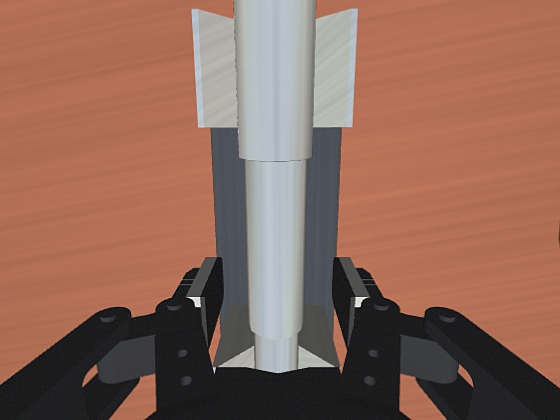

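Run:
```python
from h import *
hd=VB[2]; 
def v(x,z): return W(VB,[x,-.0016,z])
r.move_straight(*pose(v(-.018,.125),hd,.0435),max_speed=.2)
r.movep(*pose(v(.0009,.125),hd+np.pi,-.0435)); sv()
go(v(.0009,.09),hd+np.pi,-.0435,fix=1)
f=r.grab_frame("wrist"); cv2.imwrite("pics/w12.png",f["color"][:,:,::-1])
```

```text
[  0.81  -1.56 124.81] [-0.1  0.2 -0.1] [-0.05  0.09  0.01] 0.0499 22.34
t23.23 err mm [-0.52  0.48 -0.78] F [ 0.2 -0.1 -0.7] op 0.0499 hd 0.0
```

View pics/w12.png

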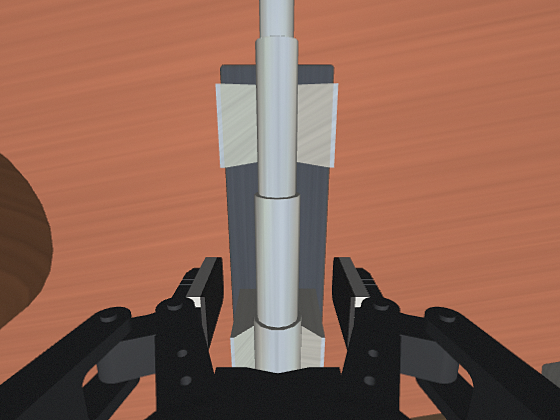

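Run:
```python
from h import *
hd=VB[2]+np.pi
def v(x,z): return W(VB,[x,-.0016,z])
go(v(.0009,.0517),hd,-.0435,fix=2)
f=r.grab_frame("wrist"); cv2.imwrite("pics/w13.png",f["color"][:,:,::-1])
r.set_gripper(0.); r.wait(.1); sv("grip")
f=r.grab_frame("wrist"); cv2.imwrite("pics/w14.png",f["color"][:,:,::-1])
```

```text
t24.57 err mm [-0.04  0.04 -0.29] F [0.  0.4 0.2] op 0.0498 hd -0.0
grip [ 0.81 -1.52 51.58] [-1.   0.   2.1] [0.09 0.09 0.06] 0.0213 25.09
```

View pics/w13.png

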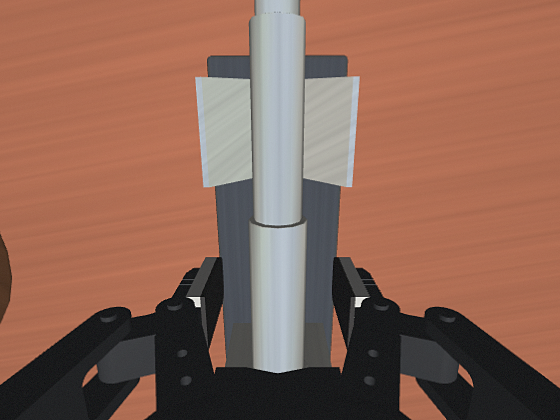

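View pics/w14.png

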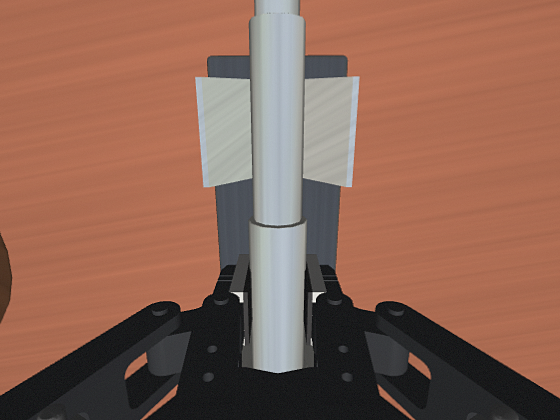

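```bash
cat >> h.py <<'E'
D=.119
def pv(tipx,tipy,a,z): # pinch (world) with thick tip at stand (tipx,tipy), angle a
    return W(ST,[tipx-D*np.sin(a),tipy+D*np.cos(a),z])
E
python3 - <<'E'
from h import *
hd=VB[2]+np.pi
r.move_straight(*pose(W(VB,[.0009,-.0016,.2]),hd,-.0435),max_speed=.2); sv()
a=.12
r.movep(*pose(pv(-.04,-.126,a,.2),H+a)); st()
go(pv(-.04,-.126,a,.0952),H+a,fix=1)
for n in ("wrist","scene","side"):
    f=r.grab_frame(n); cv2.imwrite(f"pics/{n}15.png",f["color"][:,:,::-1])
E
```

```text
[ -0.33  -0.9  197.72] [ 0.   0.3 -4.9] [-0.03  0.06 -0.  ] 0.0211 26.03
t27.74 loc mm [-54.2   -8.37 199.7 ] Floc [-0.2 -0.6 -3.3] Tq [ 0.01 -0.04 -0.01] op 0.0214
t29.09 err mm [-1.36 -0.01 -1.39] F [ 0.3  1.1 -4.9] op 0.021 hd 0.0001
```

View pics/wrist15.png

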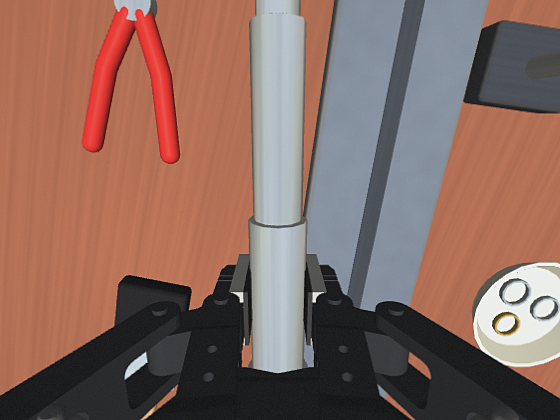

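View pics/scene15.png

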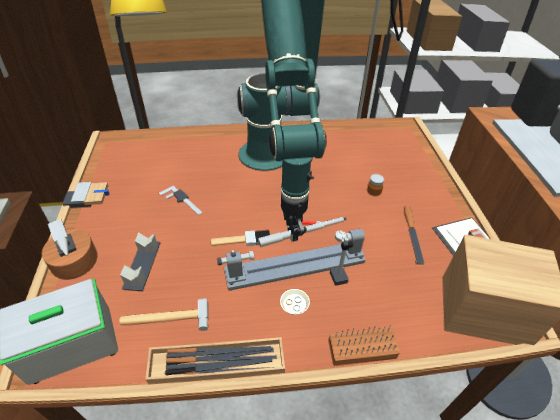

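View pics/side15.png

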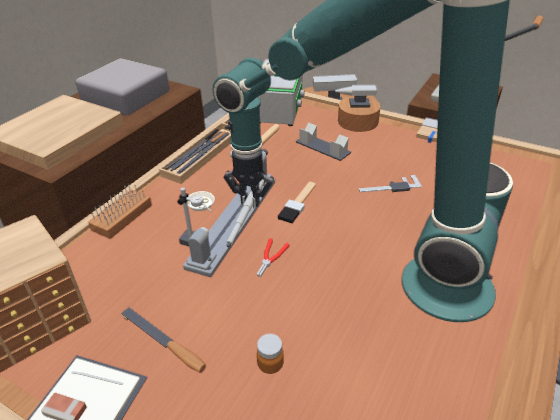

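Run:
```python
from h import *
a=.12
go(pv(0,-.126,a,.0952),H+a,fix=2)
f=r.grab_frame("scene"); cv2.imwrite("pics/s16.png",cv2.resize(f["color"][220:290,210:330,::-1],None,fx=6.5,fy=6.5,interpolation=cv2.INTER_CUBIC))
print(proj(f,[W(ST,[0,-.126,.0945]),W(ST,[0,-.138,.095]),W(ST,[0,-.144,.095])])) 
f=r.grab_frame("side"); cv2.imwrite("pics/d16.png",cv2.resize(f["color"][140:240,200:290,::-1],None,fx=6,fy=6,interpolation=cv2.INTER_CUBIC))
print(proj(f,[W(ST,[0,-.126,.0945]),W(ST,[0,-.138,.095])]))
```

```text
t30.57 err mm [ 0.08  0.01 -0.1 ] F [ 0.2  0.3 -4.2] op 0.0209 hd 0.0
[[257.55704766 253.96134434]
 [253.42950354 254.61974407]
 [251.36255902 255.00526721]]
[[248.92969736 171.75727542]
 [250.62354571 169.38605609]]
```

View pics/s16.png

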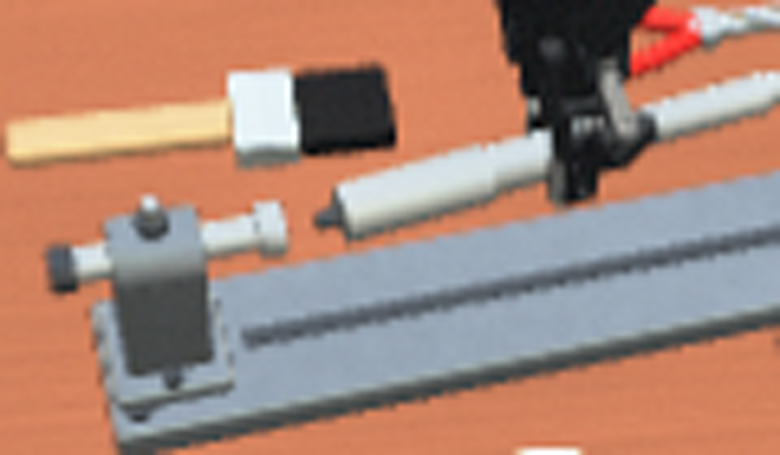

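View pics/d16.png

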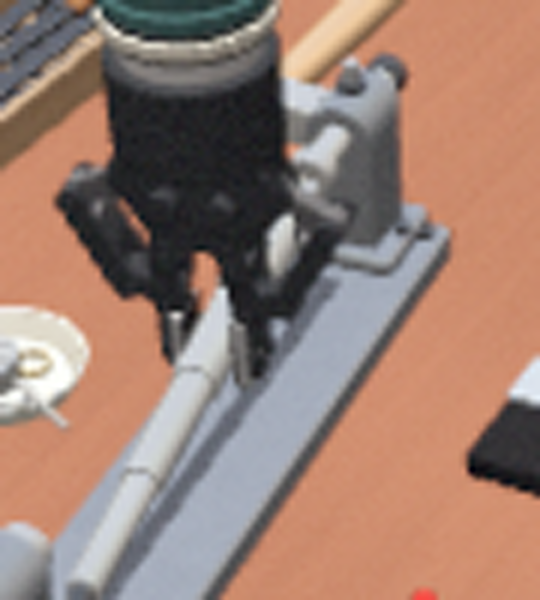

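Run:
```python
from h import *
a=.12
def tip(l): return (np.array(l)+[D*np.sin(a),-D*np.cos(a),0])*1e3
for y in (-.134,-.138,-.140,-.142,-.144,-.146,-.149):
    s=y+.142  # path along mandrel axis through (0,-.142)
    r.move_straight(*pose(pv(-s*np.tan(a),y,a,.0953),H+a),max_speed=.05); r.wait(.05)
    q,R,o=pinch(); F=Rz(-ST[2])@o["wrist_force"]; print(y,"tip",tip(loc(q)).round(2),"F",F.round(1),round(o["time"],2))
    if abs(F[1])>8 or abs(F[0])>6: break
f=r.grab_frame("scene"); cv2.imwrite("pics/s17.png",cv2.resize(f["color"][220:290,210:330,::-1],None,fx=6.5,fy=6.5,interpolation=cv2.INTER_CUBIC))
```

```text
-0.134 tip [  -0.99 -134.29   95.31] F [ 0.4  0.4 -4.3] 31.02
-0.138 tip [  -0.44 -138.1    95.32] F [-0.1 -0.  -3.8] 31.32
-0.14 tip [  -0.22 -139.99   95.3 ] F [-0.4 -0.6 -3.7] 31.62
-0.142 tip [ 2.0000e-02 -1.4204e+02  9.5330e+01] F [ 0.2 -0.3 -4. ] 31.93
-0.144 tip [   0.24 -144.07   95.3 ] F [ 0.2  0.  -3.9] 32.23
-0.146 tip [   0.4  -145.91   95.25] F [ 0.4  0.5 -4.5] 32.52
-0.149 tip [   0.5  -148.56   95.09] F [-0.7  3.7 -4.7] 32.83
```

View pics/s17.png

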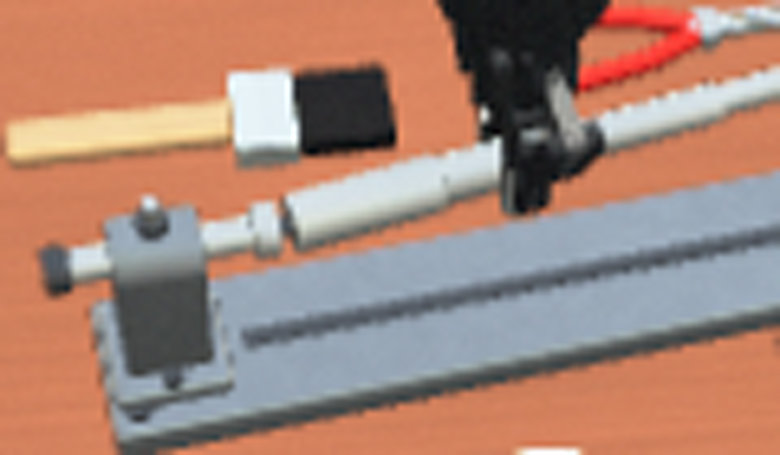

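Run:
```python
from h import *
a=.12
def tip(l): return (np.array(l)+[D*np.sin(a),-D*np.cos(a),0])*1e3
for y in (-.155,-.159,-.162,-.1635,-.165,-.166,-.167,-.168,-.169):
    r.move_straight(*pose(pv(0.0005,y,a,.0956),H+a),max_speed=.05); r.wait(.05)
    q,R,o=pinch(); F=Rz(-ST[2])@o["wrist_force"]; print(y,"tip",tip(loc(q)).round(2),"F",F.round(1),round(o["time"],2))
    if abs(F[1])>16 or abs(F[0])>9: break
f=r.grab_frame("wrist"); cv2.imwrite("pics/w18.png",f["color"][:,:,::-1])
```

```text
-0.155 tip [   0.36 -154.13   95.45] F [-0.4  6.7 -3.7] 33.19
-0.159 tip [   0.33 -157.58   95.42] F [-1.3  8.4 -3.3] 33.49
-0.162 tip [   0.28 -160.18   95.37] F [ 0.  10.8 -3.5] 33.79
-0.1635 tip [ 1.4000e-01 -1.6105e+02  9.5290e+01] F [-0.4 11.6 -4. ] 34.09
-0.165 tip [-8.0000e-02 -1.6132e+02  9.5150e+01] F [-1.5 15.8 -2.8] 34.39
-0.166 tip [  -0.18 -161.46   95.08] F [-0.6 18.8 -4. ] 34.69
```

View pics/w18.png

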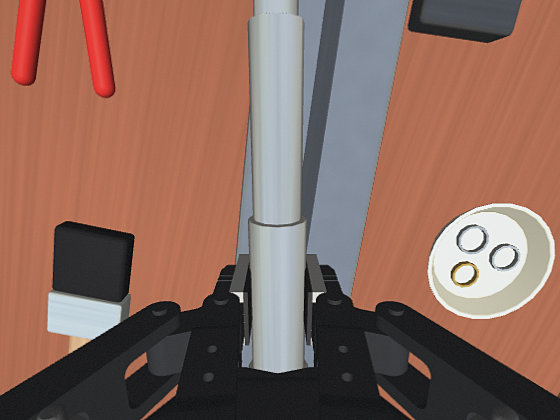

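Run:
```python
from h import *
for a in (.09,.06,.045):
    r.move_straight(*pose(pv(0.0005,-.1665,a,.0956),H+a),max_speed=.04); r.wait(.05)
    q,R,o=pinch(); F=Rz(-ST[2])@o["wrist_force"]; l=loc(q)+[D*np.sin(a),-D*np.cos(a),0]
    print(a,"tip",(l*1e3).round(2),"F",F.round(1),round(o["time"],2))
    if abs(F[0])>6: break
f=r.grab_frame("side"); cv2.imwrite("pics/d19.png",cv2.resize(f["color"][180:270,170:250,::-1],None,fx=6.5,fy=6.5,interpolation=cv2.INTER_CUBIC))
print(((proj(f,[W(ST,[-.3*np.sin(a),.1407,.095]),W(ST,[0,.144,.095])])-[170,180])*6.5).round(0).tolist())
f=r.grab_frame("scene"); cv2.imwrite("pics/s19.png",cv2.resize(f["color"][205:285,280:380,::-1],None,fx=7,fy=7,interpolation=cv2.INTER_CUBIC))
print(((proj(f,[W(ST,[-.3*np.sin(a),.1407,.095]),W(ST,[0,.144,.095])])-[280,205])*7).round(0).tolist())
```

```text
0.09 tip [-2.0000e-02 -1.6149e+02  9.5070e+01] F [-0.7 20.2 -3.2] 35.04
0.06 tip [ 1.0000e-01 -1.6147e+02  9.5120e+01] F [ 1.  20.3 -3.1] 35.34
0.045 tip [ 1.1000e-01 -1.6145e+02  9.5140e+01] F [ 0.4 20.4 -2.7] 35.64
[[257.0, 329.0], [221.0, 326.0]]
[[444.0, 203.0], [463.0, 225.0]]
```

View pics/d19.png

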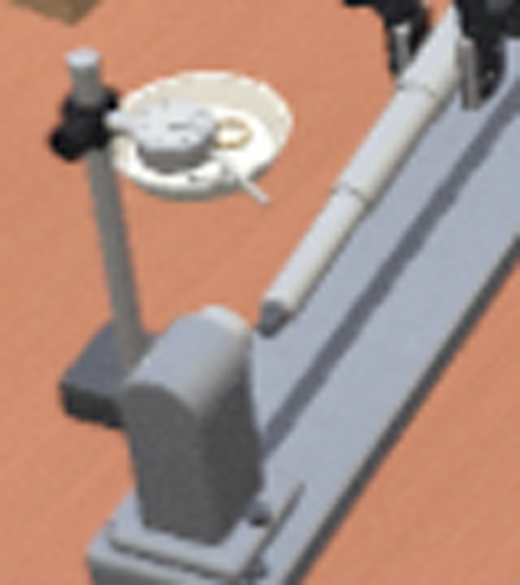

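View pics/s19.png

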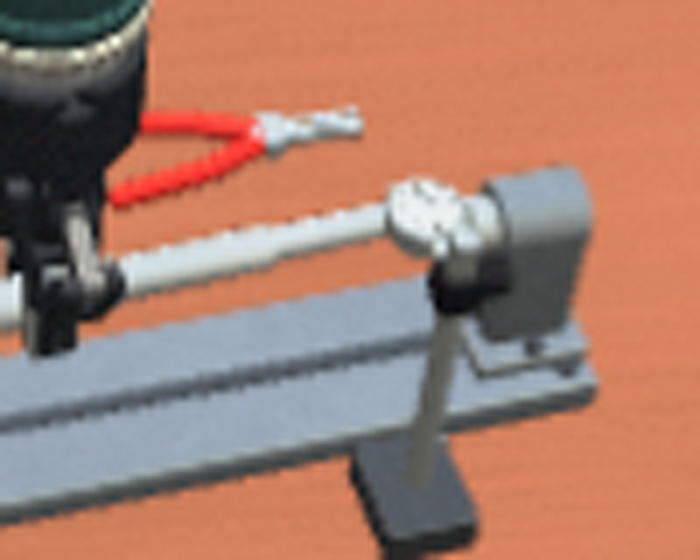

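Run:
```python
from h import *
for a in (.03,.015,.005,0):
    r.move_straight(*pose(pv(0.0005,-.1665,a,.0958),H+a),max_speed=.04); r.wait(.05)
    q,R,o=pinch(); F=Rz(-ST[2])@o["wrist_force"]; l=loc(q)+[D*np.sin(a),-D*np.cos(a),0]
    print(a,"tip",(l*1e3).round(2),"F",F.round(1),(Rz(-ST[2])@o["torque"]).round(2),round(o["time"],2))
    if abs(F[0])>6: break
f=r.grab_frame("side"); cv2.imwrite("pics/d20.png",cv2.resize(f["color"][180:270,170:250,::-1],None,fx=6.5,fy=6.5,interpolation=cv2.INTER_CUBIC))
f=r.grab_frame("scene"); cv2.imwrite("pics/s20.png",cv2.resize(f["color"][205:285,280:380,::-1],None,fx=7,fy=7,interpolation=cv2.INTER_CUBIC))
```

```text
0.03 tip [   0.21 -161.48   95.4 ] F [ 0.4 20.  -3.4] [ 3.04 -0.02  0.12] 36.04
0.015 tip [   0.24 -161.48   95.4 ] F [ 0.  20.2 -3. ] [3.05 0.03 0.04] 36.34
0.005 tip [   0.19 -161.45   95.36] F [ 0.5 19.7 -3.8] [3.08 0.03 0.01] 36.64
0 tip [   0.19 -161.46   95.38] F [-0.2 20.3 -3.3] [ 3.09 -0.06  0.04] 36.94
```

View pics/d20.png

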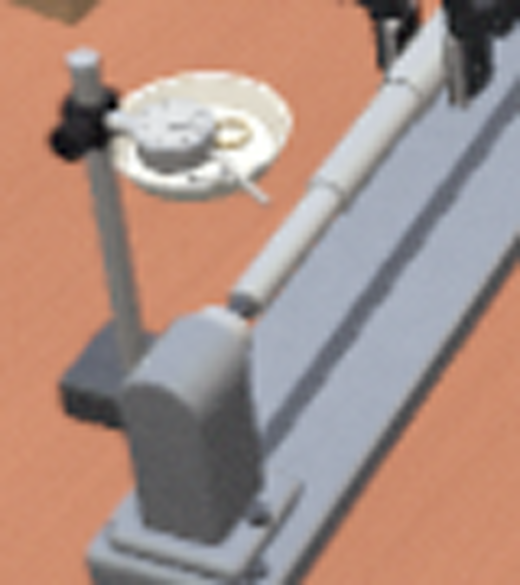

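View pics/s20.png

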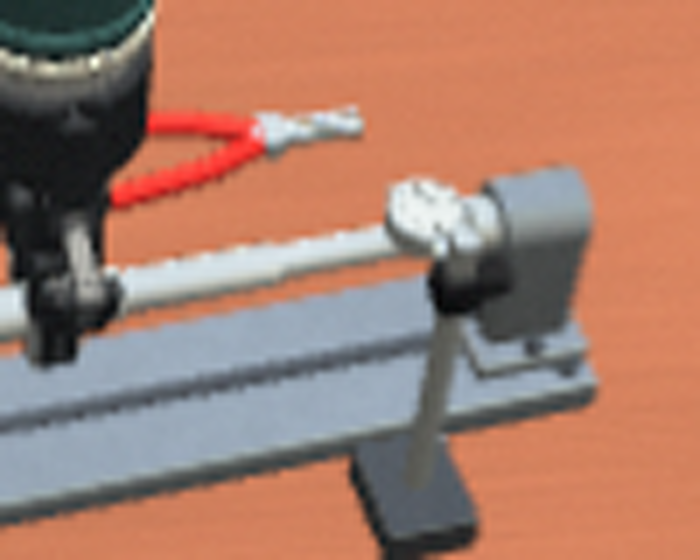

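Run:
```python
from h import *
a=0
for y in (-.164,-.162,-.160,-.158,-.156):
    r.move_straight(*pose(pv(0.0003,y,a,.0955),H+a),max_speed=.03); r.wait(.08)
    q,R,o=pinch(); F=Rz(-ST[2])@o["wrist_force"]; l=loc(q)+[D*np.sin(a),-D*np.cos(a),0]
    print(y,"tip",(l*1e3).round(2),"F",F.round(1),(Rz(-ST[2])@o["torque"]).round(2),round(o["time"],2))
    if abs(F[0])>6 or F[1]<3: break
f=r.grab_frame("wrist"); cv2.imwrite("pics/w21.png",f["color"][:,:,::-1])
f=r.grab_frame("side"); cv2.imwrite("pics/d21.png",cv2.resize(f["color"][180:270,170:250,::-1],None,fx=6.5,fy=6.5,interpolation=cv2.INTER_CUBIC))
```

```text
-0.164 tip [   0.17 -161.12   95.27] F [-0.6 13.8 -3.4] [1.92 0.02 0.02] 37.38
-0.162 tip [   0.22 -160.03   95.33] F [-0.3 10.2 -3.9] [ 1.47  0.01 -0.07] 37.71
-0.16 tip [   0.21 -158.28   95.36] F [-0.7  8.9 -4. ] [ 1.39  0.08 -0.01] 38.04
-0.158 tip [   0.2  -156.55   95.34] F [-1.1  7.5 -4.1] [ 1.25  0.09 -0.01] 38.38
-0.156 tip [   0.24 -154.8    95.39] F [-0.2  6.9 -4.1] [ 1.11  0.12 -0.02] 38.71
```

View pics/d21.png

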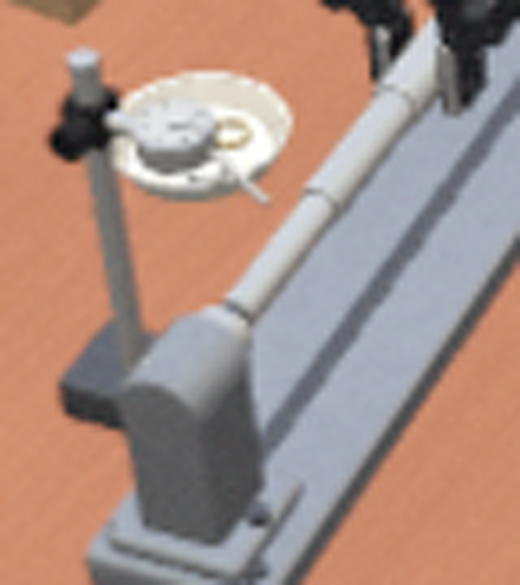

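View pics/w21.png

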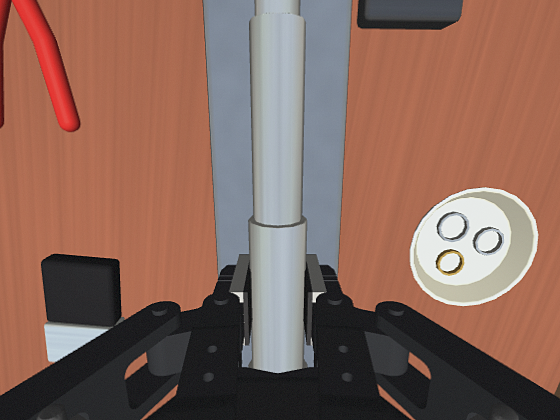

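Run:
```python
from h import *
a=0
for y in (-.1545,-.153,-.1515,-.150,-.1485,-.147):
    r.move_straight(*pose(pv(0.0002,y,a,.0952),H+a),max_speed=.03); r.wait(.08)
    q,R,o=pinch(); F=Rz(-ST[2])@o["wrist_force"]; l=loc(q)+[D*np.sin(a),-D*np.cos(a),0]
    print(y,"tip",(l*1e3).round(2),"F",F.round(1),(Rz(-ST[2])@o["torque"]).round(2),round(o["time"],2))
    if abs(F[0])>6 or F[1]<-2: break
f=r.grab_frame("side"); cv2.imwrite("pics/d22.png",cv2.resize(f["color"][180:270,170:250,::-1],None,fx=6.5,fy=6.5,interpolation=cv2.INTER_CUBIC))
f=r.grab_frame("scene"); cv2.imwrite("pics/s22.png",cv2.resize(f["color"][220:290,210:330,::-1],None,fx=6.5,fy=6.5,interpolation=cv2.INTER_CUBIC))
```

```text
-0.1545 tip [   0.22 -153.5    95.14] F [-1.1  5.9 -4.4] [ 0.99  0.03 -0.06] 39.14
-0.153 tip [   0.24 -152.17   95.17] F [-0.1  5.  -4.2] [ 0.93  0.1  -0.04] 39.48
-0.1515 tip [   0.22 -151.44   95.16] F [-1.1  4.1 -3.5] [0.59 0.04 0.02] 39.81
-0.15 tip [   0.24 -151.05   95.18] F [-1.  -4.  -5.6] [-0.62  0.01 -0.03] 40.14
```

View pics/d22.png

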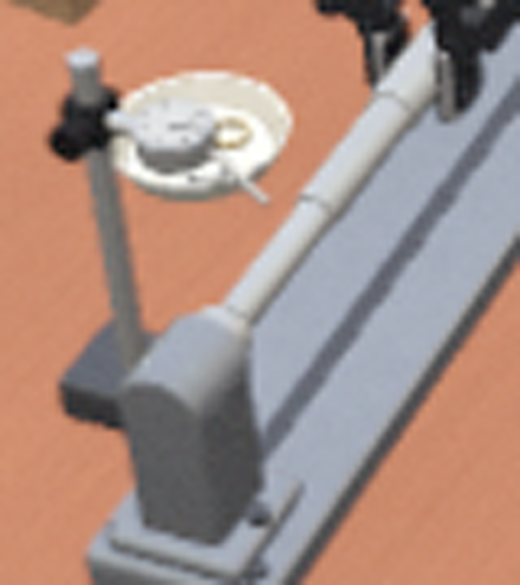

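View pics/s22.png

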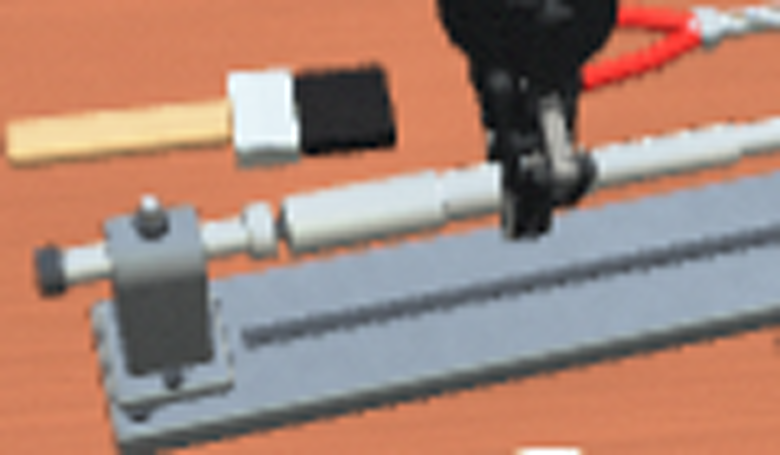

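Run:
```python
from h import *
st(); r.set_gripper(.05); r.wait(.1); l,F=st("open ")
r.move_straight(*pose(W(ST,[l[0],l[1],.19]),H),max_speed=.12); r.wait(.2); st("up ")
f=r.grab_frame("wrist"); cv2.imwrite("pics/w23.png",f["color"][:,:,::-1])
f=r.grab_frame("side"); cv2.imwrite("pics/d23.png",cv2.resize(f["color"][130:280,160:300,::-1],None,fx=3.8,fy=3.8,interpolation=cv2.INTER_CUBIC))
f=r.grab_frame("scene"); cv2.imwrite("pics/s23.png",cv2.resize(f["color"][215:300,205:380,::-1],None,fx=4.5,fy=4.5,interpolation=cv2.INTER_CUBIC))
```

```text
t40.24 loc mm [  0.25 -31.98  95.2 ] Floc [-0.6 -5.7 -5. ] Tq [-0.77  0.09  0.02] op 0.0212
open t40.73 loc mm [  0.57 -30.78  95.61] Floc [0.2 0.3 0.4] Tq [ 0.01 -0.03 -0.03] op 0.0502
up t41.88 loc mm [-1.3000e-01 -3.0690e+01  1.8877e+02] Floc [ 0.4 -0.8 -0.1] Tq [0.01 0.02 0.  ] op 0.05
```

View pics/w23.png

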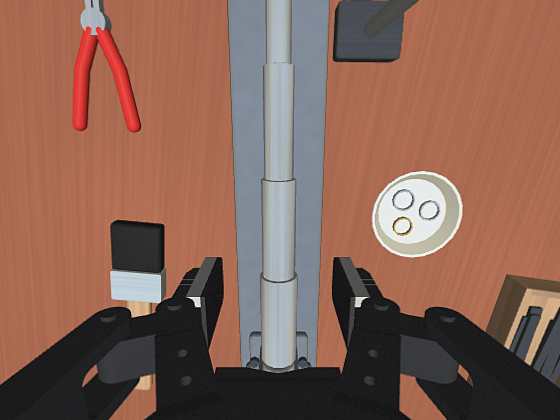

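View pics/d23.png

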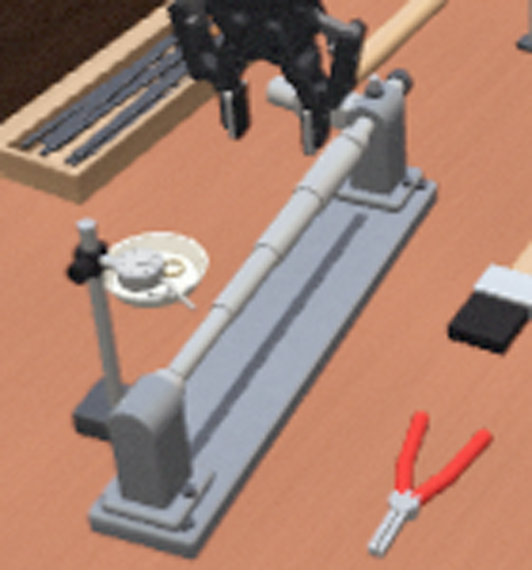

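View pics/s23.png

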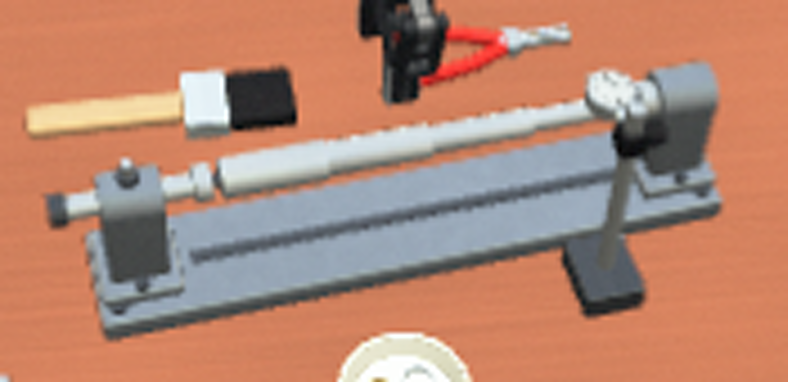

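The mandrel is in place with the thick end in the spring cup. The quill knob is back at crop (57,210), as at the start, and the brush, pliers and dish have not moved. I'm handing in.

Run:
```python
from rig import r
print(r.finish_job(), r.observe()["time"])
```

```text
the job is handed in; nothing more can be done
the job is handed in; nothing more can be done
```

The mandrel is back between the cups the other way round, thin end in the fixed cup and thick end in the spring cup. I handed it in after about 42 s of the 72 s allowed.

I gripped it on the 23 mm step, pushed it back to the quill stop, swung the thick end out on the robot's side and pulled it clear. I laid it in the V-blocks, regripped half a turn round near the balance point, and put the thick end into the spring cup. Then I pushed to the stop, swung it into line and let it spring home.

**Seating:** travel from the stop to home was 10.3 mm, against 10.1 mm when taking it out. The force on the tool reversed sharply when the thin end met the floor of the fixed cup. In the last scene picture, after release, the quill knob is back at its starting pixel position.

**Surroundings:** in the last pictures the gauge, brush, pliers and dish are where they were. I did not re-measure the hammer, file, jar or calipers, but the arm never worked low near them. Side forces stayed small while swinging in and out of the cups, and nothing suggested contact with the gauge.

**Checks that disagreed:**
- The wrist camera was about 2 mm off sideways, so I corrected from the finger positions.
- Both stop-to-home travels read about 1.7 mm more than the nominal 8.5 mm.

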